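# Latch the photomask holder

## Task

Close the pull latch of the mask holder: hook the latch's wire loop over the keeper on the sliding jaw so that its cross bar sits behind the keeper, under the lip, then push the lever back past its toggle point and down until it rests fully home on its stop screw and the jaw is clamped. Go by feel: do not ram the loop onto the jaw or jam the lever against its stop, keep off the glass mask, and leave the things lying around where they are.

Things in the scene. Friction and masses are not known exactly. Their poses are not given: they have to be found in the camera images.
- holder: Aluminium plate lying flat, 250 (x) x 260 (y) x 12 mm, origin on its underside; its yaw varies. On it a glass mask and, along the line x = -75 mm, a steel pull latch working in the vertical plane along y: pivot at y 0, keeper y +70, stop screw y -50. A bracket (x -90 to -60, y -11 to +11 mm) rises to z 56 mm round the pivot.
- lever: Latch lever; origin on its pivot (holder x -75, y 0, z 48 mm). A bar 20 mm wide, 10 mm thick, runs along its own -y from 10 to 90 mm, outer half black. Turns only about holder x. Level: axes parallel to the holder's; opening lifts the free end up and over towards +y, at most 1.95 rad. Starts 0.8 to 1.05 rad above level; stays where left (friction 0.12 N m).
- lever_end (a point): Middle of the lever's free end, 90 mm from the pivot. With the loop hooked its slack ends with the lever about 1.05 rad above level; pushing on from there takes 2 to 6 N on the outer half, down to dead centre at 0.16 rad. Below that it goes lightly, but friction still holds it where it is left: it must be pushed on to its stop.
- stop_post: Steel block 18 x 16 x 16 mm on the plate under the lever (origin under its centre, holder y -50 mm) with a rubber-tipped stop screw, on which the lever comes home somewhere between 0.01 and 0.13 rad above level. The screw is set differently each time and is not measured: it must be felt. Some 6 to 10 N on the outer half seats the lever; over 30 N on the screw is jamming.
- loop: Wire loop; origin on its hinge pin on the lever, 16 mm from the pivot (lever frame y -15.8, z -2.5 mm). Its +y runs from pin to cross bar. Two 5 mm rods 40 mm apart straddle bracket and keeper. It swings freely up and down and falls by its weight; at the start it lies on top of the keeper. Pulling it towards holder +y (8 to 15 N) swings the lever open and lets it reach out.
- bar (a point): Middle of the loop's cross bar: round, 6 mm thick, along x, 81 mm from the loop's pin.
- grip (a point): Middle of the round steel grip at the loop's end: a short cylinder 16 mm in diameter, 18 mm long along x, 24 mm beyond the cross bar on the loop's +y; to be pinched on its two flat ends.
- jaw: Sliding jaw; origin coincides with the holder's when the jaw is at rest. A dark bar along x beside the mask, with a steel keeper block at its robot-side end. It slides only towards -y, by about 3.5 mm, when the latch pulls it against a strong spring (14 N/mm), and springs back when let go.
- keeper (a point): Where the middle of the cross bar sits when hooked (holder x -75, y +70, z 48 mm, jaw at rest). It lies there on a ledge whose top is 3 mm below this point and reaches 12 mm beyond it (+y), behind a post 24 mm wide that spans 10 to 3 mm before it and stands 10 mm above it.
- lip (a point): Outer edge of the lip on top of the keeper post: 2 mm beyond point keeper in y; the lip spans 6 to 10 mm above point keeper. To hook, the cross bar goes over the post, comes down with its middle at least 5 mm beyond point keeper and is drawn back (-y) under the lip. With the lever wide open the bar reaches up to 14 mm beyond point keeper.
- mask: Glass mask 127 mm square, fixed in the holder; its origin coincides with the holder's, its middle is at x +45, y -16 mm, its top 26 mm above the table.
- loupe: small black loupe, 32 mm wide, 30 mm tall, standing on the holder's far left corner; origin under its centre; to be left alone
- screwdriver: screwdriver 170 mm long lying on the table; origin under its middle; to be left alone
- mouse: black computer mouse 100 x 58 x 26 mm; origin under its centre; to be left alone
- glove_box: cardboard glove box 120 x 230 x 70 mm; origin under its centre; to be left alone
- wafer_box: round clear wafer box, 114 mm wide, 24 mm tall; origin under its centre; to be left alone
- solvent: white bottle 60 mm wide, 130 mm tall; origin under its centre; to be left alone
- remote: cream push-button box 60 x 130 x 30 mm; origin under its centre; to be left alone

How it is judged:
By the outcome, as a careful person would: the job done as asked, in the order asked, and still so for the second after the job is handed in, with the robot touching nothing.
It also fails if it takes over 69 s, if anything falls off the work surface, if the arm or the gripper's body presses on something with over 40 N, if the wrist force passes 120 N, or if a joint passes its speed limit or range.

## Robot

A 7-joint arm with a two-finger parallel gripper is mounted at the origin on the work surface. World frame = base frame: x ahead of the robot, y to its left, z up, the work surface at z = 0. Lengths are in m, angles in degrees, forces in N, time in s.
With the tool pointing down it reaches from about 0.4 to 0.925 m from the base axis. Payload 4.1 kg.
Tool frame: the origin (TCP) lies between the finger pads; the fingertips stand tip_reach ahead of it and the grasp point (between the pads) lies 11 mm behind it (tip_reach is the distance from the TCP to the fingertips, in m); z points along the fingers, y is the line along which they close (so a half turn about z gives the same grasp; the last joint's range is limited). The gripper opens to 85 mm and grips with 20 to 120 N. Pads are 22 mm wide; open, the fingers measure 114 mm over their backs; the gripper's body (76 mm by 85 mm) begins 54 mm behind the grasp point. The pads swing forward as they close: fully open they stand 13 mm farther back than shut.
Start: joints at [67.895, 22.827, 2.584, 88.041, -1.071, 69.15, -2.905], TCP at [0.184, -0.623, 0.239] pointing down, gripper open.
Joint ranges: [-161.44, 161.44], [-28.35, 127.94], [-78.24, 83.42], [0, 140.83], [-78.03, 258.03], [13.02, 114.36], [-168.23, 168.23]. Speed limits (degrees/s): [147.25, 147.25, 180, 180, 180, 180, 180].

## Interface

Orientations are given as a 3x3 rotation matrix whose columns are the frame's x, y, z axes.
In Python, from station import * gives the robot as it stands. The module is installed in compiled form; this text tells all that it offers.
- The arm moves only by the tool drive_tool, never from a script. Its argument "deltas" is a list of rows, each a list of 7 numbers: the shift along the tool's x, y, z each as a share of 0.2 m, from -1 to 1, then the turn, a rotation vector about the tool's x, y, z each as a share of pi/2 rad, from -1 to 1, then the closure in counts, from 0 (fully open) to 255 (shut). A call has 1 to 20 rows; each row shifts and turns the commanded pose from where the row before left it, along the tool's axes as they then stand; what a row does not reach is not made up. A row lasts 1/10 s, in which the tool goes at most 50 mm and 8.59 degrees, less where a joint would pass 70% of its speed; a pose out of reach is approached as far as the arm can. A call with a number of a shift or a turn outside -1 to 1 is refused whole. A call with a gripper value outside its range is refused whole. The fingers move at their own pace and stop on an object; "newtons" is the grip in N (left out, the last holds). Time passes only in rows, so rows that do not move let the fingers close. It gives the time, the measured TCP pose, the force, the opening and the grip force at its end, in the units of the state.
- sense(): the state, without advancing time (a new reading comes with each control period).
- camera(name): name is "scene" or "top"; returns (picture, depth): 480x640x3 uint8, red, green, blue; 480x640 float32, m along the optical axis (not along the pixel's ray), 0 where there is no reading.
- camera_model(name): a dict with "K" (3x3 intrinsics, pixels), "dist_coeffs" ([k1, k2, p1, p2, k3] as OpenCV has them; the pictures are not rectified), "R" (3x3) and "t" (3): a world point X has camera coordinates R X + t. Camera axes: x right, y down, z forward; pixel columns grow to the right and rows downward; lengths in m; the calibration is good to about 2 mm. A picture is of the moment at which its call begins. camera_model takes no time and is no camera call.
- hand_in(): hands the job in; it is judged then, once.
The state is a dict: "time": time; "qpos": joint angles; "qd": joint speeds; "effort": joint torques, N m; "eef_pos": TCP position; "orientation": TCP orientation; "wrist_force": force on the tool from outside, world axes, zero at the start; "wrist_torque": the same for the moment, N m; "gripper_width": finger opening in m; "grip_force": force on a finger pad.
Only numpy, scipy, OpenCV 4.12 (cv2) and the standard library are available. Lean on these libraries where they do the work, as an engineer would, in place of code of your own. Each camera call takes 0.05 s, during which the arm holds its last target. There are 200 camera calls.

## Working session

There is one attempt and no reset: what is moved stays moved. The work goes in short steps, Python scripts to look and compute and a tool call to move; the robot and the scene stay as the last step left them, time stands still between calls to the robot, and variables do not carry over. Pictures are saved under pics/ and viewed, at most 10 in all, crops included, and the job is handed in when it is done.

Besides the shell and the picture viewer there is one more tool, called after ">>>" as a command line: name --pt "numbers of a row" for each row, then --argument value for the rest. drive_tool: Moves the arm, as the interface text tells. Its arguments: {"type":"object","properties":{"deltas":{"type":"array","items":{"type":"array","items":{"type":"number"}}},"newtons":{"type":"number"}},"required":["deltas"]}

```bash
mkdir -p pics; python3 - <<'E'
from station import *
import cv2,numpy as np
s=sense();print({k:np.round(v,3).tolist() for k,v in s.items()})
for n in("scene","top"):
    p,d=camera(n);np.savez(f"{n}0.npz",p=p,d=d);cv2.imwrite(f"pics/{n}0.png",p[:,:,::-1])
    m=camera_model(n);print(n,{k:np.round(v,3).tolist() for k,v in m.items()})
E
```

```text
{'time': 0.0, 'qpos': [67.896, 22.872, 2.581, 88.115, -1.075, 69.152, -2.906], 'qd': [-0.019, 0.047, 0.072, 0.025, -0.084, 0.003, -0.06], 'effort': [-0.001, -47.512, 1.365, -25.422, 0.012, 0.01, 0.0], 'eef_pos': [0.184, -0.623, 0.238], 'orientation': [[0.959, 0.283, -0.001], [0.283, -0.959, 0.002], [-0.0, -0.002, -1.0]], 'wrist_force': [-0.995, 0.436, 0.105], 'wrist_torque': [0.021, 0.012, -0.006], 'grip_force': 0.0, 'gripper_width': 0.085}
scene {'K': [[443.867, 0.0, 315.972], [0.0, 443.867, 241.566], [0.0, 0.0, 1.0]], 'dist_coeffs': [-0.015, 0.0, 0.0, 0.0, 0.0], 'R': [[-0.624, 0.782, -0.02], [0.519, 0.395, -0.758], [-0.585, -0.483, -0.652]], 't': [0.358, -0.198, 1.528]}
top {'K': [[571.458, 0.0, 319.373], [0.0, 571.458, 256.662], [0.0, 0.0, 1.0]], 'dist_coeffs': [-0.03, 0.0, 0.0, 0.0, 0.0], 'R': [[0.011, -1.0, -0.02], [-0.994, -0.009, -0.108], [0.108, 0.021, -0.994]], 't': [-0.016, 0.543, 1.402]}
```

View pics/scene0.png

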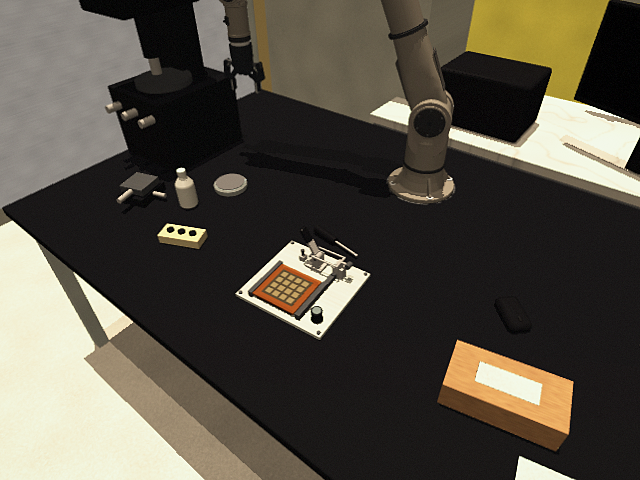

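View pics/top0.png

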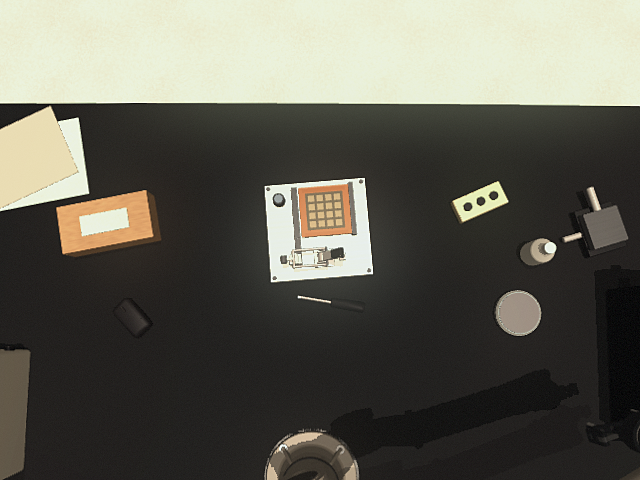

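The scene view shows the holder at about (305,285) and the latch near (325,260). In the top view the plate spans (265,180) to (372,282), with the grip at about (284,259) and the black lever end at about (337,254).

```bash
cat > h.py <<'E'
from station import *
import cv2,numpy as np
def ray(n,uv):
    m=camera_model(n);K,D,R,t=[np.array(m[k],float) for k in("K","dist_coeffs","R","t")]
    a=cv2.undistortPoints(np.array(uv,float).reshape(-1,1,2),K,D).reshape(-1,2)
    return -R.T@t, np.c_[a,np.ones(len(a))]@R
def onz(n,uv,z):
    c,r=ray(n,uv);return c+r*((z-c[2])/r[:,2])[:,None]
def proj(n,X):
    m=camera_model(n);R,t=np.array(m["R"]),np.array(m["t"])
    return cv2.projectPoints(np.array(X,float).reshape(-1,1,3),cv2.Rodrigues(R)[0],t,np.array(m["K"]),np.array(m["dist_coeffs"]))[0].reshape(-1,2)
def tri(u1,u2,n1="top",n2="scene"):
    c1,r1=ray(n1,[u1]);c2,r2=ray(n2,[u2]);A=np.c_[r1[0],-r2[0]]
    s=np.linalg.lstsq(A,c2-c1,rcond=None)[0];p,q=c1+s[0]*r1[0],c2+s[1]*r2[0]
    return (p+q)/2,np.linalg.norm(p-q)
E
python3 - <<'E'
from h import *
p=np.load("top0.npz")["p"]
m=((p.min(2)>150)*255).astype(np.uint8);m[:,:240]=0;m[:,400:]=0;m[:170]=0;m[290:]=0
c=max(cv2.findContours(m,0,2)[0],key=cv2.contourArea)
hull=cv2.convexHull(c);q=cv2.approxPolyDP(hull,6,True).reshape(-1,2);print(q)
W=onz("top",hull.reshape(-1,2),.012)
r=cv2.minAreaRect((W[:,:2]*1000).astype(np.float32));print(r)
print(cv2.boxPoints(r))
s=np.load("scene0.npz")["p"]
a=cv2.resize(p[235:290,265:375],None,fx=7,fy=7,interpolation=2);cv2.imwrite("pics/a.png",a[:,:,::-1])
a=cv2.resize(s[220:290,285:375],None,fx=8,fy=8,interpolation=2);cv2.imwrite("pics/b.png",a[:,:,::-1])
E
```

```text
[[364 178]
 [372 273]
 [271 281]
 [265 186]]
((615.417724609375, -5.3043975830078125), (248.80970764160156, 258.3919677734375), 5.116872310638428)
[[ 479.98593  112.28136]
 [ 503.03134 -145.08089]
 [ 750.8495  -122.89015]
 [ 727.8041   134.47209]]
```

View pics/a.png

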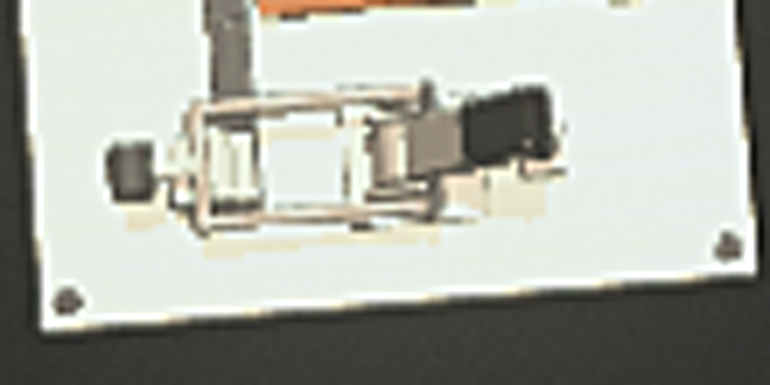

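View pics/b.png

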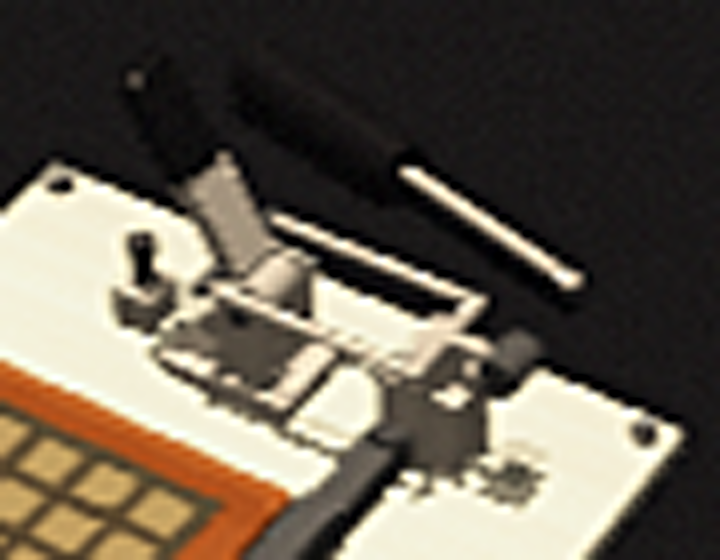

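The crops show the grip at top px ≈(283.6,259.6) and scene px ≈(349.7,263.4). The lever end is at scene px ≈(302,229), the loop lies on the keeper, and the plate yaw is about +5.1°.

```bash
cat >> h.py <<'E'
C=np.array([.6154,-.0053,0]);yaw=np.deg2rad(5.12)
Rh=np.array([[np.cos(yaw),-np.sin(yaw),0],[np.sin(yaw),np.cos(yaw),0],[0,0,1]])
def h2w(p):return C+Rh@(np.array(p,float)/1000)
def w2h(p):return Rh.T@(np.array(p,float)-C)*1000
from scipy.spatial.transform import Rotation as Ro
def path(p,R,goals_p,Rg,n):
    "n equal rows from (p,R) to goal, in tool axes, rounded"
    R=np.array(R);p=np.array(p);rv=Ro.from_matrix(R.T@Rg).as_rotvec()/n;st=(np.array(goals_p)-p)/n;out=[]
    for i in range(n):
        d=np.round(R.T@(np.array(goals_p)-p)/(n-i)/.2,3);w=np.round(Ro.from_matrix(R.T@Rg).as_rotvec()/(n-i)/(np.pi/2),4)
        out.append([*d,*w]);p=p+R@d*.2;R=R@Ro.from_rotvec(w*np.pi/2).as_matrix()
    return out
# tool: z down, y along holder x, x along holder y
Rg=np.c_[Rh[:,1],Rh[:,0],[0,0,-1]]
E
python3 - <<'E'
from h import *
try:print("tip_reach",tip_reach)
except Exception as e:print(e); import station;print([x for x in dir(station) if x[0]!='_'])
for n,a,b in(("grip",(283.6,259.6),(349.7,263.4)),("bar",(293.6,259),(339.5,261.5))):
    X,e=tri(a,b);print(n,X,e,w2h(X))
for n in("keeper","g"):
    pass
print("pred grip px",proj("top",h2w([-75,93,62])),proj("scene",h2w([-75,93,62])))
print("pred plate corner scene",proj("scene",h2w([-125,130,12])),proj("scene",h2w([-125,-130,12])),"seen ~",(370.5,274),(292,241))
for th in(.8,.9,1.05):
    P=h2w([-75,-90*np.cos(th),48+90*np.sin(th)]);print(th,proj("top",P),proj("scene",P))
s=sense();R=s["orientation"];print(Rg)
g=h2w([-75,97,160]);print(g)
for r in path(s["eef_pos"],R,g,Rg,18):print([float(x) for x in r])
E
```

```text
tip_reach 0.008
grip [0.5302688  0.07637582 0.06754649] 0.0008315373083293982 [-77.50261739  88.94720623  67.54649155]
bar [0.53406262 0.05016851 0.06198753] 0.004482079314121556 [-76.06271931  62.5058967   61.9875288 ]
pred grip px [[281.92401477 259.04706651]] [[350.35153732 266.11701177]]
pred plate corner scene [[371.19628034 273.77504087]] [[292.26050553 240.1603111 ]] seen ~ (370.5, 274) (292, 241)
0.8 [[345.84455008 251.53004922]] [[299.77403873 230.42740568]]
0.9 [[343.04070926 251.4641399 ]] [[301.78269204 229.54046551]]
1.05 [[338.3431619  251.46674405]] [[305.18300349 228.72185354]]
[[-0.08924198  0.99600997  0.        ]
 [ 0.99600997  0.08924198  0.        ]
 [ 0.          0.         -1.        ]]
[0.53204278 0.08461982 0.16      ]
[0.148, -0.161, 0.022, -0.0001, -0.0, -0.0486]
[0.16, -0.149, 0.022, -0.0, -0.0, -0.0486]
[0.171, -0.137, 0.022, -0.0001, -0.0, -0.0486]
[0.181, -0.123, 0.022, -0.0, -0.0, -0.0486]
[0.19, -0.109, 0.022, -0.0, -0.0, -0.0486]
[0.198, -0.094, 0.022, -0.0, -0.0001, -0.0486]
[0.204, -0.079, 0.022, -0.0001, -0.0001, -0.0486]
[0.21, -0.063, 0.022, -0.0001, -0.0, -0.0486]
[0.214, -0.047, 0.022, -0.0, -0.0, -0.0485]
[0.217, -0.03, 0.022, -0.0, -0.0001, -0.0486]
[0.219, -0.014, 0.022, -0.0001, -0.0001, -0.0485]
[0.219, 0.003, 0.022, -0.0001, -0.0, -0.0486]
[0.218, 0.02, 0.022, -0.0, -0.0, -0.0485]
[0.216, 0.036, 0.022, -0.0001, -0.0001, -0.0486]
[0.213, 0.052, 0.022, -0.0, -0.0, -0.0485]
[0.208, 0.069, 0.021, -0.0001, -0.0001, -0.0486]
[0.202, 0.084, 0.022, -0.0, -0.0, -0.0485]
[0.196, 0.099, 0.021, -0.0001, -0.0001, -0.0486]
```

>>> drive_tool --pt "0.148 -0.161 0.022 0 0 -0.0486 120" --pt "0.16 -0.149 0.022 0 0 -0.0486 120" --pt "0.171 -0.137 0.022 0 0 -0.0486 120" --pt "0.181 -0.123 0.022 0 0 -0.0486 120" --pt "0.19 -0.109 0.022 0 0 -0.0486 120" --pt "0.198 -0.094 0.022 0 0 -0.0486 120" --pt "0.204 -0.079 0.022 0 0 -0.0486 120" --pt "0.21 -0.063 0.022 0 0 -0.0486 120" --pt "0.214 -0.047 0.022 0 0 -0.0486 120" --pt "0.217 -0.03 0.022 0 0 -0.0486 120" --pt "0.219 -0.014 0.022 0 0 -0.0486 120" --pt "0.219 0.003 0.022 0 0 -0.0486 120" --pt "0.218 0.02 0.022 0 0 -0.0486 120" --pt "0.216 0.036 0.022 0 0 -0.0486 120" --pt "0.213 0.052 0.022 0 0 -0.0486 120" --pt "0.208 0.069 0.021 0 0 -0.0486 120" --pt "0.202 0.084 0.022 0 0 -0.0486 120" --pt "0.196 0.099 0.021 0 0 -0.0486 120" --pt "0 0 0 0 0 0 120"

```text
time: 2.0
eef_pos: [0.5331, 0.0916, 0.1603]
orientation: [[-0.1, 0.995, 0.001], [0.995, 0.1, 0.006], [0.006, 0.002, -1.0]]
wrist_force: [-0.3, 0.0, 0.2]
gripper_width: 0.0453
grip_force: 0.0
```

>>> drive_tool --pt "0 0 0.12 0 0 0 120" --pt "0 0 0.12 0 0 0 120" --pt "0 0 0.08 0 0 0 120" --pt "0 0 0 0 0 0 120" --pt "0 0 0 0 0 0 120"

```text
time: 2.5
eef_pos: [0.5319, 0.0836, 0.0966]
orientation: [[-0.089, 0.996, -0.001], [0.996, 0.089, -0.0], [-0.0, -0.001, -1.0]]
wrist_force: [-0.2, 0.2, 0.3]
gripper_width: 0.0455
grip_force: 0.0
```

```bash
python3 - <<'E'
from h import *
p,d=camera("scene");a=cv2.resize(p[210:295,290:390],None,fx=7,fy=7,interpolation=2);cv2.imwrite("pics/c.png",a[:,:,::-1])
s=sense();print(s["eef_pos"],w2h(s["eef_pos"]),s["qpos"],s["wrist_force"])
E
```

```text
[0.53249857 0.08384949 0.0971975 ] [-74.61477558  96.19206888  97.19750093] [ 14.61596357  23.51254581 -34.53447794 110.82192783  17.03001902
  50.66874811 -23.47764709] [ 0.79092062  0.0127099  -0.6940544 ]
```

View pics/c.png

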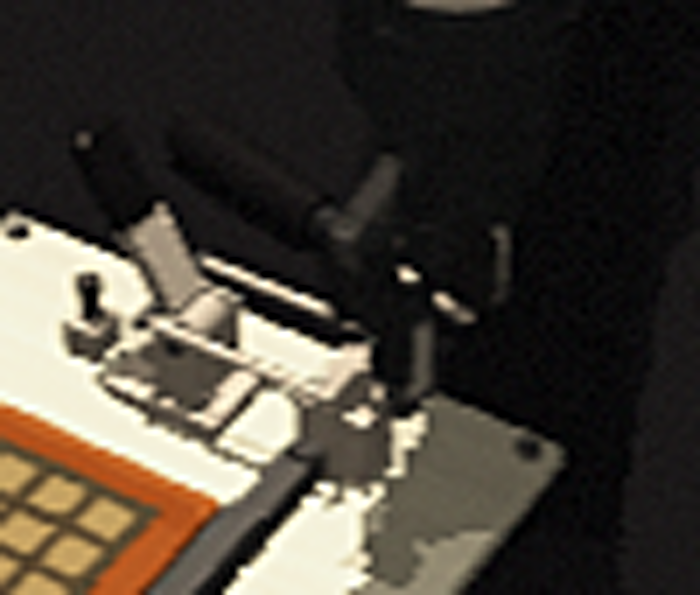

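The picture shows the gripper above the loop end, at about (400,370) in the crop, in line with it. Next I descend and pinch.

>>> drive_tool --pt "0 0 0.09 0 0 0 120" --pt "0 0 0.09 0 0 0 120" --pt "0 0 0 0 0 0 150" --pt "0 0 0 0 0 0 200" --pt "0 0 0 0 0 0 230" --pt "0 0 0 0 0 0 255" --pt "0 0 0 0 0 0 255" --newtons 40

```text
time: 3.25
eef_pos: [0.531, 0.084, 0.0615]
orientation: [[-0.09, 0.996, -0.002], [0.996, 0.09, -0.001], [-0.001, -0.002, -1.0]]
wrist_force: [-6.1, -0.7, 4.2]
gripper_width: 0.0164
grip_force: 39.1
```

>>> drive_tool --pt "0 -0.005 -0.01 0 0 0 255" --pt "0 0 -0.015 0 0 0 255" --pt "0.01 0 0 0 0 0 255" --pt "0.01 0 0 0 0 0 255" --newtons 60

```text
time: 3.65
eef_pos: [0.5308, 0.0842, 0.0653]
orientation: [[-0.089, 0.996, -0.001], [0.996, 0.089, -0.005], [-0.005, -0.001, -1.0]]
wrist_force: [-1.2, -9.5, -1.6]
gripper_width: 0.0157
grip_force: 58.5
```

>>> drive_tool --pt "0.01 0 0 0 0 0 255" --pt "0.01 0 0 0 0 0 255" --pt "0.01 0 0 0 0 0 255" --pt "0 0 0 0 0 0 255"

```text
time: 4.05
eef_pos: [0.5307, 0.0868, 0.0649]
orientation: [[-0.086, 0.996, -0.001], [0.996, 0.086, -0.009], [-0.009, -0.002, -1.0]]
wrist_force: [-0.0, -11.1, -1.2]
gripper_width: 0.0158
grip_force: 58.7
```

>>> drive_tool --pt "0.015 0 0 0 0 0 255" --pt "0.015 0 0 0 0 0 255" --pt "0.01 0 0 0 0 0 255" --pt "0 0 0 0 0 0 255"

```text
time: 4.45
eef_pos: [0.5299, 0.0953, 0.065]
orientation: [[-0.087, 0.996, -0.001], [0.996, 0.087, -0.009], [-0.009, -0.002, -1.0]]
wrist_force: [-1.0, -9.8, -0.7]
gripper_width: 0.0157
grip_force: 58.9
```

```bash
python3 - <<'E'
from h import *
p,d=camera("scene");a=cv2.resize(p[210:295,290:390],None,fx=7,fy=7,interpolation=2);cv2.imwrite("pics/d.png",a[:,:,::-1])
s=sense();print(w2h(s["eef_pos"]),s["wrist_force"],s["gripper_width"])
E
```

```text
[-76.20796238 108.23122198  64.98914502] [ -0.63806978 -10.27113453  -1.91555172] 0.015378265795442107
```

View pics/d.png

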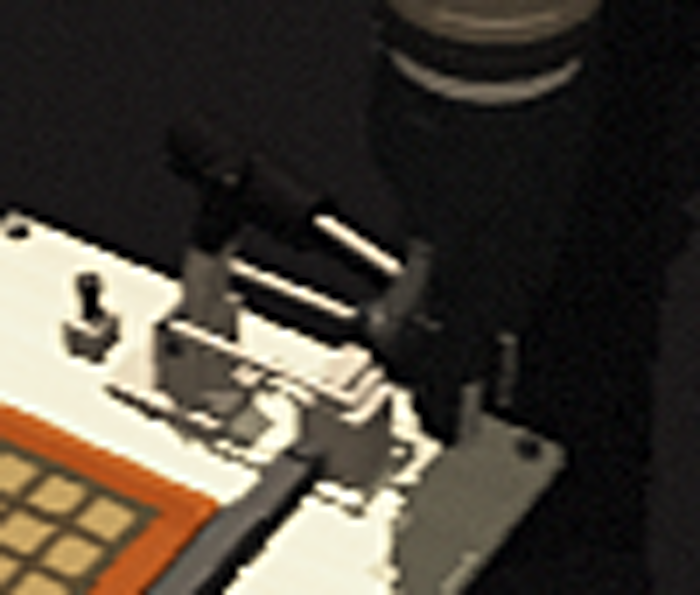

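The picture shows the lever now near upright at about (205,250). The cross bar at about (375,390) is beyond the keeper post, so I lower it by feel.

>>> drive_tool --pt "0 0 0.02 0 0 0 255" --pt "0 0 0.02 0 0 0 255" --pt "0 0 0.02 0 0 0 255" --pt "0 0 0 0 0 0 255"

```text
time: 4.9
eef_pos: [0.5298, 0.0971, 0.0532]
orientation: [[-0.088, 0.996, -0.001], [0.996, 0.088, -0.007], [-0.007, -0.001, -1.0]]
wrist_force: [-1.8, -8.3, 3.6]
gripper_width: 0.0159
grip_force: 59.9
```

>>> drive_tool --pt "0 0 0.015 0 0 0 255" --pt "0 0 0.015 0 0 0 255" --pt "0 0 0 0 0 0 255"

```text
time: 5.2
eef_pos: [0.5298, 0.0978, 0.0474]
orientation: [[-0.089, 0.996, -0.001], [0.996, 0.089, -0.006], [-0.006, -0.001, -1.0]]
wrist_force: [-1.3, -6.8, 2.2]
gripper_width: 0.0153
grip_force: 58.4
```

>>> drive_tool --pt "0 0 0.01 0 0 0 255" --pt "0 0 0.01 0 0 0 255" --pt "0 0 0 0 0 0 255"

```text
time: 5.5
eef_pos: [0.5296, 0.0977, 0.0434]
orientation: [[-0.087, 0.996, -0.001], [0.996, 0.087, -0.006], [-0.006, -0.002, -1.0]]
wrist_force: [-1.7, -7.3, 3.3]
gripper_width: 0.0152
grip_force: 58.4
```

>>> drive_tool --pt "0 0 0.01 0 0 0 255" --pt "0 0 0.005 0 0 0 255" --pt "0 0 0 0 0 0 255"

```text
time: 5.8
eef_pos: [0.5298, 0.0981, 0.0413]
orientation: [[-0.089, 0.996, -0.001], [0.996, 0.089, -0.006], [-0.006, -0.001, -1.0]]
wrist_force: [-4.2, -6.1, 8.1]
gripper_width: 0.0155
grip_force: 58.3
```

>>> drive_tool --pt "-0.02 0 -0.003 0 0 0 255" --pt "-0.02 0 0 0 0 0 255" --pt "-0.02 0 0 0 0 0 255" --pt "-0.01 0 0 0 0 0 255" --pt "0 0 0 0 0 0 255"

```text
time: 6.3
eef_pos: [0.5301, 0.0961, 0.0421]
orientation: [[-0.095, 0.995, 0.001], [0.995, 0.095, 0.01], [0.01, 0.002, -1.0]]
wrist_force: [-4.9, 12.1, 4.0]
gripper_width: 0.0153
grip_force: 59.4
```

>>> drive_tool --pt "-0.01 0 -0.003 0 0 0 255" --pt "-0.01 0 0 0 0 0 255" --pt "-0.01 0 0 0 0 0 255" --pt "0 0 0 0 0 0 255"

```text
time: 6.7
eef_pos: [0.5306, 0.0898, 0.0424]
orientation: [[-0.095, 0.995, 0.001], [0.995, 0.095, 0.009], [0.009, 0.002, -1.0]]
wrist_force: [-5.2, 11.2, 2.2]
gripper_width: 0.0156
grip_force: 59.2
```

>>> drive_tool --pt "-0.005 0 0 0 0 0 255" --pt "-0.005 0 0 0 0 0 255" --pt "0 0 0 0 0 0 255"

```text
time: 7.0
eef_pos: [0.5308, 0.0882, 0.0426]
orientation: [[-0.095, 0.995, 0.001], [0.995, 0.095, 0.01], [0.01, 0.002, -1.0]]
wrist_force: [-5.5, 12.1, 3.3]
gripper_width: 0.0155
grip_force: 59.2
```

>>> drive_tool --pt "-0.005 0 0 0 0 0 255" --pt "-0.005 0 0 0 0 0 255" --pt "0 0 0 0 0 0 255"

```text
time: 7.3
eef_pos: [0.5309, 0.0871, 0.0427]
orientation: [[-0.096, 0.995, 0.001], [0.995, 0.096, 0.011], [0.011, 0.002, -1.0]]
wrist_force: [-6.4, 14.2, 5.2]
gripper_width: 0.0153
grip_force: 59.3
```

```bash
python3 - <<'E'
from h import *
p,d=camera("scene");a=cv2.resize(p[210:295,290:390],None,fx=7,fy=7,interpolation=2);cv2.imwrite("pics/e.png",a[:,:,::-1])
s=sense();print(w2h(s["eef_pos"]),s["wrist_force"],s["gripper_width"])
E
```

```text
[-75.88402811  99.47742701  42.76984021] [-6.18056626 13.45899137  4.16954318] 0.01532259118232511
```

View pics/e.png

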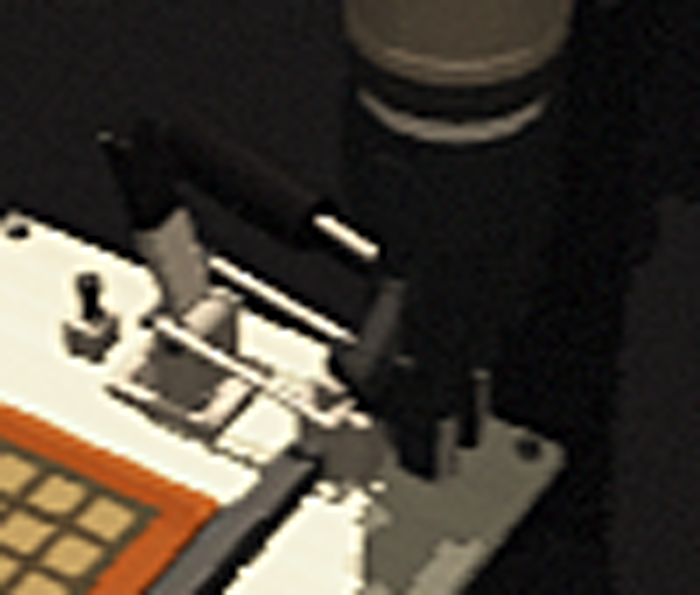

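The lever end is back at px ≈(305,229), which is about 1.05 rad, and the loop lies low behind the post. I test the hook with a gentle lift.

>>> drive_tool --pt "0 0 -0.015 0 0 0 255" --pt "0 0 -0.015 0 0 0 255" --pt "0 0 -0.005 0 0 0 255" --pt "0 0 0 0 0 0 255"

```text
time: 7.75
eef_pos: [0.5308, 0.0859, 0.0481]
orientation: [[-0.095, 0.995, 0.001], [0.995, 0.095, 0.01], [0.01, 0.002, -1.0]]
wrist_force: [-0.9, 12.2, -9.0]
gripper_width: 0.0152
grip_force: 59.1
```

The lip holds the bar (-9 N), so it is hooked. I lower it, relax and release.

>>> drive_tool --pt "0 0 0.015 0 0 0 255" --pt "0.005 0 0.015 0 0 0 255" --pt "0 0 0 0 0 0 255" --pt "0 0 0 0 0 0 120" --pt "0 0 0 0 0 0 120" --pt "0 0 0 0 0 0 120" --pt "0 0 0 0 0 0 120" --pt "0 0 -0.1 0 0 0 120" --pt "0 0 -0.2 0 0 0 120" --pt "0 0 -0.25 0 0 0 120" --pt "0 0 -0.05 0 0 0 255" --pt "0 0 0 0 0 0 255"

```text
time: 8.95
eef_pos: [0.5334, 0.079, 0.1651]
orientation: [[-0.089, 0.996, 0.006], [0.996, 0.089, -0.0], [-0.001, 0.006, -1.0]]
wrist_force: [0.1, 0.6, -0.6]
gripper_width: 0.0173
grip_force: 0.0
```

```bash
python3 - <<'E'
from h import *
p,d=camera("scene");q,_=camera("top")
a=cv2.resize(p[210:295,290:390],None,fx=5,fy=5,interpolation=2);b=cv2.resize(q[230:290,270:350],None,fx=5,fy=5,interpolation=2)
o=np.zeros((425,900,3),np.uint8);o[:,:500]=a;o[:300,500:]=b;o=cv2.resize(o,(800,378));cv2.imwrite("pics/f.png",o[:,:,::-1])
s=sense();print(w2h(s["eef_pos"]),s["wrist_force"],s["gripper_width"],s["orientation"])
E
```

```text
[-76.72497567  90.80404899 161.72853247] [-0.15300696 -0.03556262 -1.00011294] 0.0015082979076284314 [[-8.94398462e-02  9.95991424e-01 -1.26411114e-03]
 [ 9.95991997e-01  8.94388942e-02 -7.90751180e-04]
 [-6.74520691e-04 -1.32976924e-03 -9.99998888e-01]]
```

View pics/f.png

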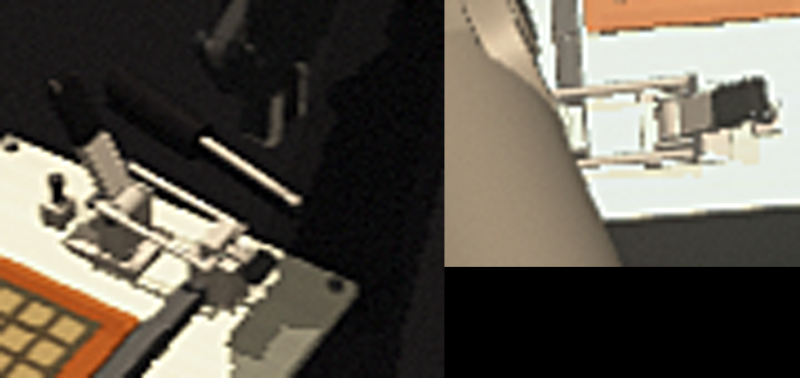

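The picture shows the loop hooked, with the grip low behind the keeper at about (262,262), and the lever at about 1.0 rad. I move the closed fingers to the lever's face.

>>> drive_tool --pt "-0.16 0.008 0.06 0 0 0 255" --pt "-0.16 0 0.06 0 0 0 255" --pt "-0.16 0 0.065 0 0 0 255" --pt "0 0 0 0 0 0 255" --pt "0 0 0 0 0 0 255"

```text
time: 9.55
eef_pos: [0.5402, -0.0172, 0.1234]
orientation: [[-0.088, 0.996, -0.004], [0.996, 0.088, 0.001], [0.001, -0.004, -1.0]]
wrist_force: [0.0, 0.1, 1.2]
gripper_width: -0.0002
grip_force: 0.0
```

```bash
python3 - <<'E'
from h import *
s=sense();print(w2h(s["eef_pos"]),s["wrist_force"])
E
```

```text
[-75.97211831  -5.12425816 123.41737709] [0.04181773 0.07798942 1.23320726]
```

>>> drive_tool --pt "-0.03 0.003 0 0 0 0 255" --pt "-0.03 0 0 0 0 0 255" --pt "-0.025 0 0 0 0 0 255" --pt "-0.02 0 0.01 0 0 0 255" --pt "0 0 0 0 0 0 255"

```text
time: 10.05
eef_pos: [0.5441, -0.0381, 0.1235]
orientation: [[-0.089, 0.996, -0.0], [0.996, 0.089, -0.001], [-0.0, -0.0, -1.0]]
wrist_force: [-0.3, 0.5, 0.3]
gripper_width: -0.0001
grip_force: 0.0
```

>>> drive_tool --pt "-0.02 0 0.015 0 0 0 255" --pt "-0.02 0 0.015 0 0 0 255" --pt "-0.015 0 0.02 0 0 0 255" --pt "0 0 0 0 0 0 255"

```text
time: 10.45
eef_pos: [0.5458, -0.0484, 0.1136]
orientation: [[-0.09, 0.996, 0.001], [0.996, 0.09, 0.0], [0.0, 0.001, -1.0]]
wrist_force: [0.7, 0.8, 1.0]
gripper_width: -0.0002
grip_force: 0.4
```

>>> drive_tool --pt "-0.02 0 0.02 0 0 0 255" --pt "-0.02 0 0.02 0 0 0 255" --pt "-0.018 0 0.018 0 0 0 255" --pt "0 0 0 0 0 0 255"

```text
time: 10.85
eef_pos: [0.5469, -0.0603, 0.1022]
orientation: [[-0.09, 0.996, 0.001], [0.996, 0.09, -0.0], [-0.0, 0.001, -1.0]]
wrist_force: [1.1, -0.1, 2.5]
gripper_width: -0.0001
grip_force: 0.8
```

```bash
python3 - <<'E'
from h import *
s=sense();print(w2h(s["eef_pos"]),s["wrist_force"])
E
```

```text
[-73.09137667 -48.6703408  102.20328047] [ 1.05326435 -0.07307378  2.49451872]
```

>>> drive_tool --pt "-0.014 -0.005 0.02 0 0 0 255" --pt "-0.013 -0.005 0.022 0 0 0 255" --pt "-0.012 0 0.022 0 0 0 255" --pt "0 0 0 0 0 0 255"

```text
time: 11.25
eef_pos: [0.5464, -0.0684, 0.0897]
orientation: [[-0.09, 0.996, 0.003], [0.996, 0.09, -0.001], [-0.001, 0.003, -1.0]]
wrist_force: [1.7, 0.7, 2.7]
gripper_width: 0.0
grip_force: 1.0
```

```bash
python3 - <<'E'
from h import *
p,d=camera("scene")
a=cv2.resize(p[200:295,280:390],None,fx=6,fy=6,interpolation=2);cv2.imwrite("pics/g.png",a[:,:,::-1])
s=sense();print(w2h(s["eef_pos"]),s["wrist_force"])
E
```

```text
[-75.03412001 -56.33995728  89.50975078] [1.61087614 0.3528121  3.31997272]
```

View pics/g.png

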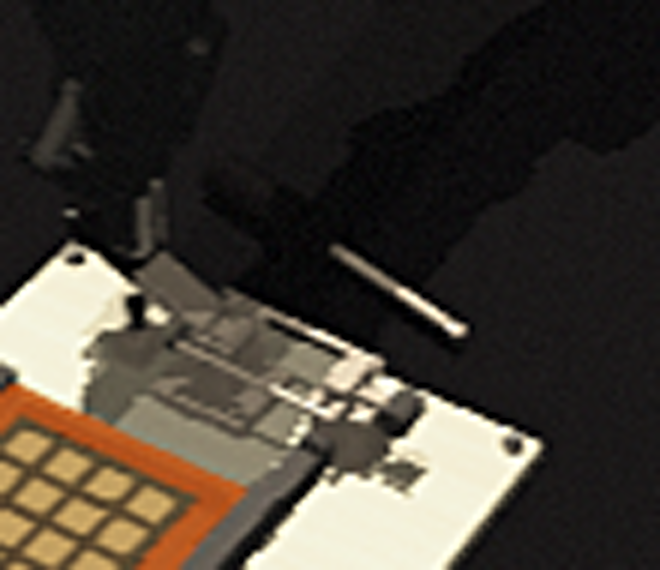

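The lever is coming down to about 0.4 rad, and the loop is still behind the keeper post at about (345,365). I keep pushing.

>>> drive_tool --pt "-0.01 0 0.02 0 0 0 255" --pt "-0.009 0 0.025 0 0 0 255" --pt "-0.007 0 0.025 0 0 0 255" --pt "0 0 0 0 0 0 255"

```text
time: 11.7
eef_pos: [0.5448, -0.0735, 0.0746]
orientation: [[-0.09, 0.996, -0.002], [0.996, 0.09, -0.0], [-0.0, -0.002, -1.0]]
wrist_force: [0.6, 0.5, 1.2]
gripper_width: -0.0002
grip_force: 0.3
```

>>> drive_tool --pt "-0.002 0 0.008 0 0 0 255" --pt "-0.002 0 0.008 0 0 0 255" --pt "0 0 0 0 0 0 255"

```text
time: 12.0
eef_pos: [0.5448, -0.0739, 0.0716]
orientation: [[-0.09, 0.996, -0.002], [0.996, 0.09, -0.0], [-0.0, -0.002, -1.0]]
wrist_force: [-0.0, -0.3, 0.2]
gripper_width: 0.0001
grip_force: 0.2
```

>>> drive_tool --pt "-0.002 0 0.007 0 0 0 255" --pt "0 0 0.005 0 0 0 255" --pt "0 0 0 0 0 0 255"

```text
time: 12.3
eef_pos: [0.5451, -0.074, 0.0693]
orientation: [[-0.09, 0.996, -0.001], [0.996, 0.09, 0.0], [0.0, -0.001, -1.0]]
wrist_force: [-1.2, -0.0, -0.2]
gripper_width: 0.0001
grip_force: 0.1
```

>>> drive_tool --pt "0 0 0.005 0 0 0 255" --pt "0 0 0.005 0 0 0 255" --pt "0 0 0 0 0 0 255"

```text
time: 12.6
eef_pos: [0.5455, -0.0741, 0.0675]
orientation: [[-0.09, 0.996, -0.0], [0.996, 0.09, 0.0], [0.0, -0.0, -1.0]]
wrist_force: [-0.9, 0.5, -0.0]
gripper_width: 0.0002
grip_force: 0.1
```

>>> drive_tool --pt "0 0 0.005 0 0 0 255" --pt "0 0 0.005 0 0 0 255" --pt "0 0 0 0 0 0 255"

```text
time: 12.9
eef_pos: [0.5457, -0.0741, 0.0656]
orientation: [[-0.09, 0.996, 0.0], [0.996, 0.09, 0.0], [0.0, 0.0, -1.0]]
wrist_force: [0.8, -0.1, 0.3]
gripper_width: -0.0
grip_force: 0.1
```

>>> drive_tool --pt "0 0 0.005 0 0 0 255" --pt "0 0 0.005 0 0 0 255" --pt "0 0 0 0 0 0 255"

```text
time: 13.2
eef_pos: [0.5458, -0.0742, 0.0646]
orientation: [[-0.09, 0.996, 0.0], [0.996, 0.09, -0.001], [-0.001, 0.0, -1.0]]
wrist_force: [-2.8, -0.8, 8.4]
gripper_width: 0.0001
grip_force: 4.0
```

>>> drive_tool --pt "0 0 0.002 0 0 0 255" --pt "0 0 0 0 0 0 255" --pt "0 0 0 0 0 0 255"

```text
time: 13.5
eef_pos: [0.5458, -0.0742, 0.0646]
orientation: [[-0.09, 0.996, 0.0], [0.996, 0.09, -0.001], [-0.001, 0.0, -1.0]]
wrist_force: [-3.4, -0.8, 11.1]
gripper_width: -0.0002
grip_force: 5.2
```

The lever sits firm on the screw: 11 N with no further travel. I back off and check.

>>> drive_tool --pt "0 0 -0.02 0 0 0 255" --pt "0 0 -0.1 0 0 0 255" --pt "0 0 -0.2 0 0 0 255" --pt "-0.2 0 -0.2 0 0 0 255" --pt "-0.25 0 -0.1 0 0 0 255" --pt "-0.2 0 0 0 0 0 255" --pt "0 0 0 0 0 0 255" --pt "0 0 0 0 0 0 255"

```text
time: 14.3
eef_pos: [0.5561, -0.1963, 0.1807]
orientation: [[-0.087, 0.996, -0.001], [0.996, 0.087, 0.001], [0.001, -0.0, -1.0]]
wrist_force: [0.2, 1.3, -0.0]
gripper_width: 0.0001
grip_force: 0.0
```

```bash
python3 - <<'E'
from h import *
p,d=camera("scene")
a=cv2.resize(p[210:295,280:390],None,fx=7,fy=7,interpolation=2);cv2.imwrite("pics/i.png",a[:,:,::-1])
for th in(0,.045,.1,.16,.2):
    P=h2w([-75,-90*np.cos(th),48+90*np.sin(th)]);print(th,(proj("scene",P)-[280,210])*7)
E
```

```text
0 [[ 88.95078123 246.52714803]]
0.045 [[ 88.58082333 238.86322116]]
0.1 [[ 88.63917959 229.69268529]]
0.16 [[ 89.34819322 219.96513709]]
0.2 [[ 90.19693164 213.65735062]]
```

View pics/i.png

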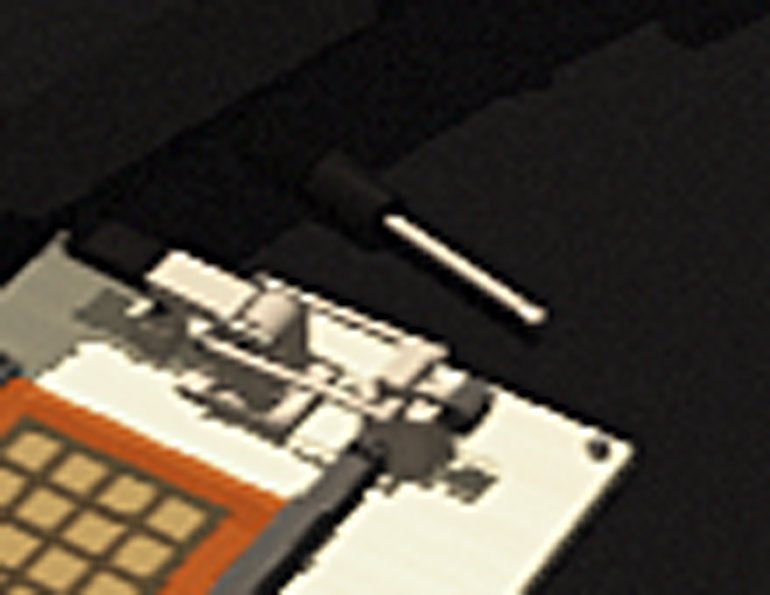

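The lever lies down near level, with its end at about (85,240), matching ~0.045 rad. The loop is taut behind the keeper, with the grip at about (468,395).

```bash
python3 -c "
from station import *
print(hand_in())"
```

```text
the job is handed in; nothing more can be done
None
```

The latch is closed and handed in: the loop is hooked behind the keeper under the lip, and the lever is seated on its stop screw with about 11 N at roughly 0.045 rad.

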